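Bring the bench magnifier over the propeller

ROBOT

A 6-joint arm with a two-finger parallel gripper is mounted at the origin on the work surface. World frame = base frame: x ahead of the robot, y to its left, z up, the work surface at z = 0. Lengths are in m, angles in rad, forces in N, time in s.
With the tool pointing down it reaches from about 0.375 to 0.9 m from the base axis. Payload 3.1 kg.
Tool frame: the origin (TCP) lies between the finger pads; the fingertips stand 8 mm ahead of it and the grasp point (between the pads) lies 11 mm behind it; z points along the fingers, y is the line along which they close (so a half turn about z gives the same grasp; the last joint's range is limited). The gripper opens to 87 mm and grips with 3 to 60 N. Pads are 19 mm wide; open, the fingers measure 117 mm over their backs; the gripper's body (75 mm by 190 mm) begins 51 mm behind the grasp point.
Start: joints at [-1.427, 0.527, 1.433, -0, 1.181, -0.178], TCP at [0.198, -0.593, 0.231] pointing down, gripper open.
Joint ranges: [-3.08, 3.08], [-0.75, 2.2], [0.22, 2.44], [-1.43, 4.57], [0, 2.65], [-2.85, 2.85]. Speed limits (rad/s): [2.79, 2.79, 3.14, 3.14, 3.14, 3.14].

INTERFACE

Orientations are given as a unit quaternion [x, y, z, w].
In Python, from rig import robot gives the robot as it stands.
- The arm moves only by the tool move_arm, never from a script. Its argument "motion" is text: rows parted by semicolons, each of 5 numbers parted by spaces: the opening, from -1 (shut) to 1 (fully open), then the shift along the tool's x, y, z normalised to -1 to 1, where 1 is 0.2 m, then the turn about the tool's z normalised to -1 to 1, where 1 is pi rad. A call has 1 to 12 rows; each row is the pose to reach, as a shift and turn from the pose commanded when the call began, along the tool's axes at that moment, turning the shorter way round; what a row does not reach only later rows make up. A row lasts 1/12 s, in which the tool goes at most 41.7 mm and 7.16 degrees, less where a joint would pass 70% of its speed; a pose out of reach is approached as far as the arm can. A call with a number of a shift or a turn outside -1 to 1 is refused whole. A call with a gripper value outside its range is refused whole. The fingers move at their own pace and stop on an object; "newtons" is the grip in N (left out, the last holds). Time passes only in rows, so rows that repeat a pose let the fingers close. It gives the time, the measured TCP pose, the force, the opening and the grip force at its end, in the units of the state.
- robot.get_obs(): the state, without advancing time (a new reading comes with each control period).
- robot.camera(name): name is "scene" or "top" or "wrist"; returns (picture, depth): 480x640x3 uint8, red, green, blue; 480x640 float32, m along the optical axis (not along the pixel's ray), 0 where there is no reading.
- robot.camera_model(name): a dict with "mtx" (3x3 intrinsics, pixels), "D" ([k1, k2, p1, p2, k3] as OpenCV has them; the pictures are not rectified), "position" and "attitude" of the camera in the world. Camera axes: x right, y down, z forward; pixel columns grow to the right and rows downward; lengths in m; the calibration is good to about 2 mm. A picture is of the moment at which its call begins: read the wrist's pose just before it. camera_model takes no time and is no camera call; for the wrist camera it gives the pose at the moment of the call.
- robot.hand_in(): hands the job in; it is judged then, once.
The state is a dict: "time": time; "q": joint angles; "joint_velocities": joint speeds; "joint_torque": joint torques, N m; "position": TCP position; "tool_rot": TCP orientation; "ft_force": force on the tool from outside, world axes, zero at the start; "moment": the same for the moment, N m; "grip_width": finger opening in m; "grip_force": force on a finger pad.
Only numpy, scipy, OpenCV 4.12 (cv2) and the standard library are available. Lean on these libraries where they do the work, as an engineer would, in place of code of your own. Each camera call takes 0.05 s, during which the arm holds its last target. There are 200 camera calls.

TASK

On the model-maker's bench, swing the jointed magnifier so that the small brass propeller on its wooden block (not the gear wheel) sits in the middle of the glass as seen from straight above, and leave it standing there. Take hold of the magnifier only by the black ball knob on its rim, which sits under the lamp bar: do not touch the lens or the lamp. Leave the blocks, the jars and the cup where they are.

Things in the scene. Friction and masses are not known exactly. Their poses are not given: they have to be found in the camera images.
- knob: black ball grip, 28 mm across, origin at its centre, 183 mm above the table; on an upright stem over a 12 mm wide bracket (top 22 mm below the centre), 105 mm from the lens's centre, on the side away from the elbow. x axis: towards lens and elbow. The lamp bar hangs above it, so a gripper straight down does not fit: lean it 30 to 45 degrees, body away from the lens (towards -x)
- lens: round magnifier lens in a white ring, glass 110 mm and ring 134 mm across, 16 mm thick; origin at its centre, 158 mm above the table; always level. Its x axis points along the second link to the upright elbow axis, 300 mm away. It hangs by a rod, 72 mm from its centre, from that link (white bar 18 mm wide, at 305 mm height)
- lamp: white lamp bar, 90 mm long across the link, 50 mm wide along it, 18 mm thick; origin at its centre, 301 mm above the table, 20 mm from the ball knob's axis on the lens side; its underside is 290 mm above the table, its outer edge reaches 5 mm past the ball's centre. x axis as the lens
- propeller_hub (a point): top centre of the brass three-bladed propeller (60 mm across) that lies level on a pin on a wooden block 56 x 56 x 36 mm; 61 mm above the table
- propeller_block: the wooden block that carries the propeller; origin at the centre of its underside, on the 3 mm cutting mat
- gear_block: a block of the same size that carries a round brass gear wheel, 60 mm across; origin at the centre of its underside
- paint_jar: small glass jar, 34 mm across, 45 mm high, origin at the centre of its underside
- thinner_jar: amber jar, 42 mm across, 60 mm high, origin at the centre of its underside
- tool_cup: grey plastic cup, 72 mm across, 85 mm high, the tallest loose thing on the mat; origin at the centre of its underside
- stand_toe (a point): on top of the magnifier's fixed white foot (slab 190 x 100 x 16 mm), 5 mm in from the middle of its end nearest the robot. Its x axis points level along the slab to the upright shoulder axis (22 mm post), 130 mm away. From there the first link runs 300 mm to the elbow axis, at 333 mm height. Both joints turn level, are stiff (0.6 to 0.8 N m) and stay where left
Mind the look-alikes: they are no part of the job. Leave any pink look-alike of the propeller_block alone.

How it is judged:
By the outcome, as a careful person would: the job done as asked, in the order asked, and still so for the second after the job is handed in, with the robot touching nothing.
It also fails if it takes over 34 s, if anything falls off the work surface, if the arm or the gripper's body presses on something with over 40 N, if the wrist force passes 120 N, or if a joint passes its speed limit or range.

## Working session

There is one attempt and no reset: what is moved stays moved. The work goes in short steps, Python scripts to look and compute and a tool call to move; the robot and the scene stay as the last step left them, time stands still between calls to the robot, and variables do not carry over. Pictures are saved under pics/ and viewed, at most 10 in all, crops included, and the job is handed in when it is done.

Besides the shell and the picture viewer there is one more tool, called after ">>>" by a JSON object that holds its "name" and its "arguments". move_arm: Moves the arm, as the interface text tells. Its arguments: {"type":"object","properties":{"motion":{"type":"string"},"newtons":{"type":"number"}},"required":["motion"]}

```bash
ls; mkdir -p pics; cat > h.py <<'E'
import numpy as np,cv2
from rig import robot
from scipy.spatial.transform import Rotation as R
def snap(n):
    m=robot.camera_model(n);p,d=robot.camera(n);return m,p,d
def att(m):
    a=np.array(m["attitude"],float)
    return a if a.shape==(3,3) else R.from_quat(a).as_matrix()
def cloud(m,d):
    h,w=d.shape;u,v=np.meshgrid(np.arange(w),np.arange(h))
    n=cv2.undistortPoints(np.stack([u,v],-1).reshape(-1,1,2).astype(np.float64),np.array(m["mtx"]),np.array(m["D"])).reshape(h,w,2)
    c=np.concatenate([n*d[...,None],d[...,None]],-1)
    return c@att(m).T+np.array(m["position"])
E
python3 - <<'E'
from h import *
for n in("scene","top"):
    m,p,d=snap(n);print(m);cv2.imwrite(f"pics/{n}0.png",p[...,::-1]);np.savez(f"{n}0.npz",p=p,d=d,P=cloud(m,d))
print(robot.get_obs())
E
```

```text
pics
{'mtx': array([[459.15921265,   0.        , 318.89844267],
       [  0.        , 459.15921265, 238.59069921],
       [  0.        ,   0.        ,   1.        ]]), 'D': array([-0.06275132,  0.        ,  0.        ,  0.        ,  0.        ]), 'position': array([1.1633063 , 0.49714557, 1.15123549]), 'attitude': array([ 0.44848207,  0.82347612, -0.30225214, -0.17144841])}
{'mtx': array([[509.9983767 ,   0.        , 316.57158678],
       [  0.        , 509.9983767 , 234.79927734],
       [  0.        ,   0.        ,   1.        ]]), 'D': array([0.03777465, 0.        , 0.        , 0.        , 0.        ]), 'position': array([0.35974055, 0.07786281, 1.26250939]), 'attitude': array([-0.70350128,  0.70833568, -0.04595999,  0.03513103])}
{'time': 0.1, 'q': array([-1.42749541e+00,  5.28371820e-01,  1.43378912e+00,  2.22186823e-05,
        1.18142547e+00, -1.78478191e-01]), 'joint_velocities': array([ 0.00074955, -0.00026804, -0.00547693,  0.0015216 ,  0.00261007,
        0.00018585]), 'joint_torque': array([-5.93239729e-04, -4.40985811e+01, -1.77151161e+01,  6.35828963e-02,
        5.33889164e-02, -3.70081284e-05]), 'position': array([ 0.1976105 , -0.59224354,  0.22966558]), 'tool_rot': array([ 9.87085358e-01,  1.60192081e-01,  2.78048052e-05, -9.96542810e-04]), 'ft_force': array([ 0.25743446, -0.58075772, -0.14253541]), 'moment': array([0.01992798, 0.01854266, 0.03380592]), 'grip_force': 0.0, 'grip_width': 0.087172342929897}
```

View pics/top0.png

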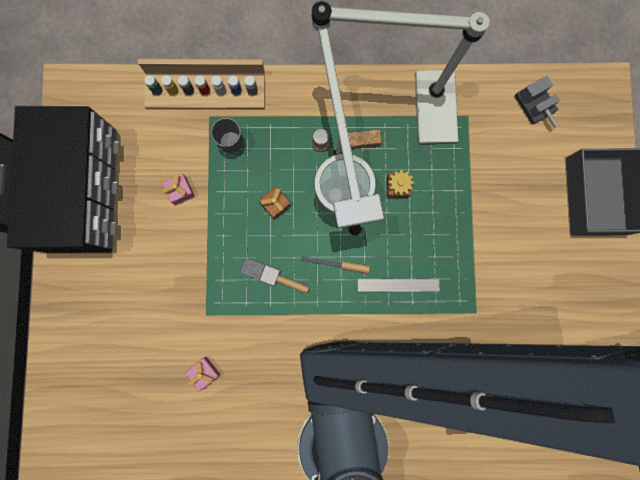

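View pics/scene0.png

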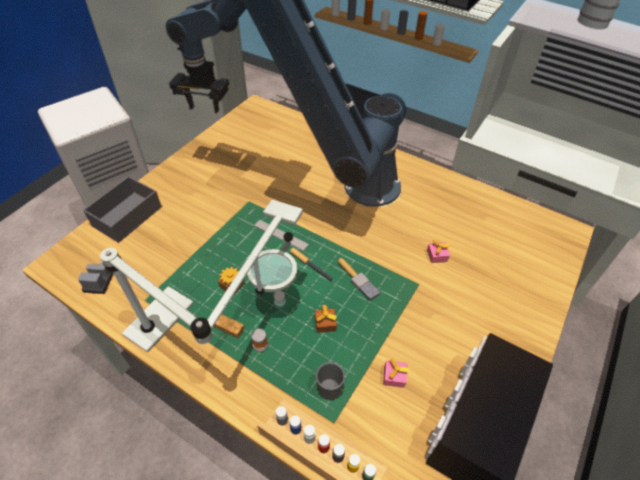

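The top view shows the propeller at about (274,203), the gear at (400,183), the lens at (345,183), the lamp at (358,211) and the knob at (355,230). The elbow is at (320,14) and the shoulder top at (479,22). In the scene view the gripper is on the far left, clear of the magnifier. Next I'll measure positions from depth.

```bash
python3 - <<'E'
from h import *
f=np.load("top0.npz");P=f["P"];p=f["p"].astype(int)
def reg(n,u0,u1,v0,v1,z0,z1,c=None):
    Q=P[v0:v1,u0:u1].reshape(-1,3);C=p[v0:v1,u0:u1].reshape(-1,3)
    k=(Q[:,2]>z0)&(Q[:,2]<z1)
    if c is not None:k&=c(C)
    Q=Q[k]
    if len(Q)==0: print(n,0);return
    (cx,cy),r=cv2.minEnclosingCircle(Q[:,:2].astype(np.float32))
    print(n,len(Q),"mean",Q.mean(0).round(4),"med z",np.median(Q[:,2]).round(4),"circ",round(cx,4),round(cy,4),round(r,4),"box",[tuple(x) for x in cv2.boxPoints(cv2.minAreaRect(Q[:,:2].astype(np.float32))).round(3)])
    return Q
reg("lensring",305,385,145,225,.14,.18,lambda C:C.min(1)>140)
reg("prop",255,295,180,225,.05,.075,lambda C:(C[:,0]>C[:,2]*2))
reg("prop2",255,295,180,225,.05,.075)
reg("block",255,295,180,225,.03,.045)
reg("gear",380,420,160,205,.05,.075)
reg("knob",340,370,222,240,.15,.22,lambda C:C.max(1)<70)
reg("lamp",330,390,190,230,.29,.33)
reg("elbowtop",305,335,0,30,.31,.45)
reg("shouldtop",465,495,8,38,.31,.45)
reg("foot",410,465,65,150,.01,.025,lambda C:C.min(1)>120)
reg("link2",318,360,30,200,.29,.33,lambda C:C.min(1)>120)
reg("link1",335,465,5,30,.29,.45,lambda C:C.min(1)>120)
for r in range(222,242,2): print(r,[tuple(P[r,u].round(3)) for u in range(348,364,4)],[tuple(p[r,u]) for u in (356,)])
E
```

```text
lensring 955 mean [0.6077 0.0075 0.1643] med z 0.1649 circ 0.5997 -0.0018 0.0669 box [(np.float32(0.533), np.float32(0.042)), (np.float32(0.583), np.float32(-0.08)), (np.float32(0.686), np.float32(-0.038)), (np.float32(0.636), np.float32(0.084))]
prop 157 mean [0.5838 0.1615 0.057 ] med z 0.0563 circ 0.5838 0.1615 0.0299 box [(np.float32(0.543), np.float32(0.164)), (np.float32(0.577), np.float32(0.123)), (np.float32(0.614), np.float32(0.154)), (np.float32(0.581), np.float32(0.195))]
prop2 163 mean [0.584  0.1613 0.0571] med z 0.0563 circ 0.5845 0.1611 0.0303 box [(np.float32(0.554), np.float32(0.188)), (np.float32(0.559), np.float32(0.14)), (np.float32(0.614), np.float32(0.146)), (np.float32(0.608), np.float32(0.194))]
block 362 mean [0.5818 0.16   0.0394] med z 0.0395 circ 0.5846 0.1615 0.0375 box [(np.float32(0.544), np.float32(0.164)), (np.float32(0.58), np.float32(0.121)), (np.float32(0.624), np.float32(0.158)), (np.float32(0.588), np.float32(0.201))]
gear 401 mean [ 0.6252 -0.1442  0.0582] med z 0.0579 circ 0.6261 -0.1449 0.0307 box [(np.float32(0.585), np.float32(-0.144)), (np.
[... 4024 characters left out ...]
04), np.float64(0.006)), (np.float64(0.501), np.float64(-0.05), np.float64(0.001))] [(np.int64(46), np.int64(72), np.int64(56))]
238 [(np.float64(0.497), np.float64(-0.02), np.float64(0.001)), (np.float64(0.496), np.float64(-0.03), np.float64(0.005)), (np.float64(0.496), np.float64(-0.04), np.float64(0.008)), (np.float64(0.496), np.float64(-0.05), np.float64(0.004))] [(np.int64(45), np.int64(70), np.int64(55))]
240 [(np.float64(0.491), np.float64(-0.02), np.float64(0.002)), (np.float64(0.491), np.float64(-0.03), np.float64(0.004)), (np.float64(0.491), np.float64(-0.04), np.float64(0.003)), (np.float64(0.491), np.float64(-0.05), np.float64(0.003))] [(np.int64(41), np.int64(69), np.int64(59))]
```

>>> {"name": "move_arm", "arguments": {"motion": "1 0 0 -0.2 0; 1 0 0 -0.4 0; 1 0 0 -0.6 0; 1 0 0 -0.8 0; 1 0 0 -1 0; 1 0 0 -1 0"}}

```text
time: 0.6
position: [0.1983, -0.596, 0.4404]
tool_rot: [0.987, 0.16, -0.0, 0.009]
ft_force: [0.4, -1.0, 1.3]
grip_width: 0.0869
grip_force: 0.0
```

>>> {"name": "move_arm", "arguments": {"motion": "1 0.84 -0.66 -0.27 0; 1 0.84 -0.66 -0.27 0; 1 0.84 -0.66 -0.27 0; 1 0.84 -0.66 -0.27 0; 1 0.84 -0.66 -0.27 0; 1 0.84 -0.66 -0.27 0"}}

```text
time: 1.1
position: [0.3178, -0.41, 0.4864]
tool_rot: [0.987, 0.162, 0.001, 0.0]
ft_force: [-0.5, 0.2, 0.2]
grip_width: 0.087
grip_force: 0.0
```

>>> {"name": "move_arm", "arguments": {"motion": "1 0.84 -0.66 -0.27 0; 1 0.84 -0.66 -0.27 0; 1 0.84 -0.66 -0.27 0; 1 0.84 -0.66 -0.27 0; 1 0.84 -0.66 -0.27 0; 1 0.84 -0.66 -0.27 0"}}

```text
time: 1.6
position: [0.4351, -0.2323, 0.54]
tool_rot: [0.987, 0.163, 0.002, 0.0]
ft_force: [-0.2, -0.7, 0.9]
grip_width: 0.0871
grip_force: 0.0
```

>>> {"name": "move_arm", "arguments": {"motion": "1 0.84 -0.66 -0.27 0.136; 1 0.84 -0.66 -0.27 0.136; 1 0.84 -0.66 -0.27 0.136; 1 0.84 -0.66 -0.27 0.136; 1 0.84 -0.66 -0.27 0.136; 1 0.84 -0.66 -0.27 0.136; 1 0.84 -0.66 -0.27 0.136"}}

```text
time: 2.18
position: [0.553, -0.0547, 0.5925]
tool_rot: [0.999, -0.05, 0.001, -0.001]
ft_force: [0.0, -0.5, -0.2]
grip_width: 0.087
grip_force: 0.0
```

```bash
python3 - <<'E'
from h import *
o=robot.get_obs();print(o["time"],o["q"].round(3),o["position"],R.from_quat(o["tool_rot"]).as_matrix().round(3))
E
```

```text
2.1833 [-0.301  0.238  0.941  0.002  1.962  1.37 ] [ 0.5530413  -0.05466684  0.59246532] [[ 0.995 -0.099  0.002]
 [-0.099 -0.995  0.001]
 [ 0.002 -0.001 -1.   ]]
```

>>> {"name": "move_arm", "arguments": {"motion": "1 1 -0.54 0 0; 1 1 -0.54 0 0; 1 1 -0.54 0 0; 1 1 -0.54 0 0; 1 1 -0.54 0 0; 1 1 -0.54 0 0; 1 1 -0.54 0 0"}}

```text
time: 2.77
position: [0.7592, 0.0284, 0.5766]
tool_rot: [0.999, -0.052, -0.007, -0.001]
ft_force: [1.5, -0.4, -1.4]
grip_width: 0.0868
grip_force: 0.0
```

>>> {"name": "move_arm", "arguments": {"motion": "1 1 0 0 0; 1 1 0 0 0; 1 1 0 0 0; 1 1 0 0 0; 1 1 0 0 0; 1 1 0 0 0; 1 1 0 0 0"}}

```text
time: 3.35
position: [0.8196, 0.008, 0.5143]
tool_rot: [0.998, -0.053, 0.016, -0.001]
ft_force: [-0.1, 0.2, 0.2]
grip_width: 0.087
grip_force: 0.0
```

```bash
python3 - <<'E'
from h import *
o=robot.get_obs();print(o["time"],o["q"].round(3),o["position"],R.from_quat(o["tool_rot"]).as_matrix().round(3))
E
```

```text
3.35 [-0.128  0.776  0.219  0.005  2.115  1.552] [0.81958448 0.00795228 0.51434601] [[ 0.994 -0.106  0.032]
 [-0.106 -0.994  0.   ]
 [ 0.032 -0.004 -0.999]]
```

>>> {"name": "move_arm", "arguments": {"motion": "1 1 0 0 0; 1 1 0 0 0; 1 1 0 0 0; 1 1 0 0 0; 1 1 0 0 0; 1 1 0 0 0"}}

```text
time: 3.85
position: [0.8661, -0.0078, 0.4522]
tool_rot: [0.998, -0.053, 0.03, -0.002]
ft_force: [-0.5, -0.5, -0.2]
grip_width: 0.0871
grip_force: 0.0
```

```bash
python3 - <<'E'
from h import *
o=robot.get_obs();print(o["time"],o["q"].round(3),o["position"],R.from_quat(o["tool_rot"]).as_matrix().round(3))
E
```

```text
3.85 [-0.141  0.852  0.219  0.01   2.011  1.54 ] [ 0.86611611 -0.00780261  0.45220788] [[ 0.993 -0.105  0.06 ]
 [-0.105 -0.994  0.   ]
 [ 0.06  -0.007 -0.998]]
```

>>> {"name": "move_arm", "arguments": {"motion": "1 1 0 -0.9 0; 1 1 0 -0.9 0; 1 1 0 -0.9 0; 1 1 0 -0.9 0; 1 1 0 -0.9 0; 1 1 0 -0.9 0; 1 1 0 -0.9 0"}}

```text
time: 4.43
position: [0.8487, -0.0196, 0.4985]
tool_rot: [0.998, -0.053, 0.047, -0.002]
ft_force: [0.6, -0.6, -0.3]
grip_width: 0.0871
grip_force: 0.0
```

```bash
cat >> h.py <<'E'
def st():
    o=robot.get_obs();M=R.from_quat(o["tool_rot"]).as_matrix()
    print(round(o["time"],2),o["q"].round(3),o["position"].round(4),"z",M[:,2].round(3),"tilt",np.degrees(np.arccos(-M[2,2])).round(1),"x",M[:,0].round(3))
    return o,M
E
python3 -c "from h import *;st()"
```

```text
4.43 [-0.159  0.797  0.218  0.016  2.034  1.525] [ 0.8487 -0.0196  0.4985] z [ 0.093 -0.001 -0.996] tilt 5.4 x [ 0.99  -0.105  0.093]
```

>>> {"name": "move_arm", "arguments": {"motion": "1 1 0 -0.9 0; 1 1 0 -0.9 0"}}

```text
time: 4.6
position: [0.8453, -0.0242, 0.5174]
tool_rot: [0.997, -0.053, 0.061, -0.002]
ft_force: [0.3, -0.3, 0.9]
grip_width: 0.0872
grip_force: 0.0
```

>>> {"name": "move_arm", "arguments": {"motion": "1 1 0 -0.7 0; 1 1 0 -0.7 0"}}

```text
time: 4.77
position: [0.8456, -0.029, 0.5315]
tool_rot: [0.996, -0.053, 0.076, -0.003]
ft_force: [-0.2, 0.1, -0.1]
grip_width: 0.0873
grip_force: 0.0
```

```bash
python3 -c "from h import *;st()"
```

```text
4.77 [-0.174  0.759  0.218  0.026  2.013  1.515] [ 0.8456 -0.029   0.5315] z [ 0.152 -0.003 -0.988] tilt 8.8 x [ 0.983 -0.105  0.152]
```

>>> {"name": "move_arm", "arguments": {"motion": "1 1 0 -0.7 0; 1 1 0 -0.7 0"}}

```text
time: 4.93
position: [0.8457, -0.0334, 0.5444]
tool_rot: [0.994, -0.053, 0.091, -0.003]
ft_force: [0.2, 1.6, 0.1]
grip_width: 0.0869
grip_force: 0.0
```

>>> {"name": "move_arm", "arguments": {"motion": "1 1 0 -0.7 0; 1 1 0 -0.7 0"}}

```text
time: 5.1
position: [0.8449, -0.0375, 0.5588]
tool_rot: [0.993, -0.053, 0.105, -0.003]
ft_force: [1.0, 0.1, -0.1]
grip_width: 0.0872
grip_force: 0.0
```

>>> {"name": "move_arm", "arguments": {"motion": "1 1 0 -0.6 0; 1 1 0 -0.6 0"}}

```text
time: 5.27
position: [0.8464, -0.0414, 0.5702]
tool_rot: [0.991, -0.052, 0.12, -0.003]
ft_force: [-0.1, 0.3, 0.4]
grip_width: 0.0872
grip_force: 0.0
```

>>> {"name": "move_arm", "arguments": {"motion": "1 1 0 -0.5 0; 1 1 0 -0.5 0"}}

```text
time: 5.43
position: [0.8507, -0.0454, 0.5775]
tool_rot: [0.99, -0.052, 0.135, -0.003]
ft_force: [-0.9, 0.1, 0.6]
grip_width: 0.087
grip_force: 0.0
```

>>> {"name": "move_arm", "arguments": {"motion": "1 1 0 -0.5 0"}}

```text
time: 5.52
position: [0.8545, -0.0475, 0.5822]
tool_rot: [0.988, -0.052, 0.145, -0.003]
ft_force: [-0.2, 0.6, -0.1]
grip_width: 0.0873
grip_force: 0.0
```

>>> {"name": "move_arm", "arguments": {"motion": "1 1 0 -0.5 0"}}

```text
time: 5.6
position: [0.8581, -0.0497, 0.5898]
tool_rot: [0.986, -0.052, 0.159, -0.003]
ft_force: [0.6, -0.8, 0.5]
grip_width: 0.0871
grip_force: 0.0
```

```bash
python3 -c "from h import *;st()"
```

```text
5.6 [-0.206  0.698  0.22   0.058  1.909  1.498] [ 0.8581 -0.0497  0.5898] z [ 0.314 -0.01  -0.95 ] tilt 18.3 x [ 0.944 -0.104  0.313]
```

>>> {"name": "move_arm", "arguments": {"motion": "1 1 0 -0.4 0; 1 1 0 -0.4 0"}}

```text
time: 5.77
position: [0.8629, -0.0534, 0.5992]
tool_rot: [0.983, -0.052, 0.176, -0.003]
ft_force: [-0.0, 0.4, 0.0]
grip_width: 0.0872
grip_force: 0.0
```

>>> {"name": "move_arm", "arguments": {"motion": "1 1 0 -0.4 0; 1 1 0 -0.4 0"}}

```text
time: 5.93
position: [0.8672, -0.0568, 0.6068]
tool_rot: [0.98, -0.052, 0.19, -0.003]
ft_force: [1.3, 0.5, 0.2]
grip_width: 0.087
grip_force: 0.0
```

>>> {"name": "move_arm", "arguments": {"motion": "1 1 0 -0.4 0; 1 1 0 -0.4 0"}}

```text
time: 6.1
position: [0.8702, -0.06, 0.617]
tool_rot: [0.977, -0.052, 0.205, -0.003]
ft_force: [0.2, 0.1, 1.1]
grip_width: 0.087
grip_force: 0.0
```

>>> {"name": "move_arm", "arguments": {"motion": "1 1 0 -0.4 0; 1 1 0 -0.4 0"}}

```text
time: 6.27
position: [0.8721, -0.0629, 0.6288]
tool_rot: [0.974, -0.052, 0.221, -0.002]
ft_force: [0.2, 0.9, 0.4]
grip_width: 0.0873
grip_force: 0.0
```

>>> {"name": "move_arm", "arguments": {"motion": "1 1 0 -0.3 0; 1 1 0 -0.3 0"}}

```text
time: 6.43
position: [0.8772, -0.0659, 0.6369]
tool_rot: [0.97, -0.052, 0.236, -0.002]
ft_force: [0.7, -0.6, -0.1]
grip_width: 0.0869
grip_force: 0.0
```

>>> {"name": "move_arm", "arguments": {"motion": "1 1 0 -0.3 0; 1 1 0 -0.3 0"}}

```text
time: 6.6
position: [0.8813, -0.0686, 0.6453]
tool_rot: [0.967, -0.052, 0.251, -0.002]
ft_force: [-0.9, 0.7, 0.2]
grip_width: 0.0871
grip_force: 0.0
```

>>> {"name": "move_arm", "arguments": {"motion": "1 1 0 -0.3 0; 1 1 0 -0.3 0"}}

```text
time: 6.77
position: [0.884, -0.0713, 0.6563]
tool_rot: [0.962, -0.052, 0.267, -0.001]
ft_force: [-0.3, -0.9, 0.5]
grip_width: 0.087
grip_force: 0.0
```

>>> {"name": "move_arm", "arguments": {"motion": "1 1 0 -0.3 0; 1 1 0 -0.3 0"}}

```text
time: 6.93
position: [0.8854, -0.0735, 0.6688]
tool_rot: [0.958, -0.052, 0.282, -0.001]
ft_force: [0.1, -1.0, -0.3]
grip_width: 0.0873
grip_force: 0.0
```

```bash
python3 -c "from h import *;st()"
```

```text
6.93 [-0.243  0.635  0.218  0.105  1.724  1.481] [ 0.8854 -0.0735  0.6688] z [ 0.54  -0.027 -0.841] tilt 32.8 x [ 0.836 -0.1    0.54 ]
```

>>> {"name": "move_arm", "arguments": {"motion": "1 1 0 -0.2 0; 1 1 0 -0.2 0"}}

```text
time: 7.1
position: [0.8904, -0.076, 0.6775]
tool_rot: [0.953, -0.051, 0.298, -0.0]
ft_force: [-0.8, -0.1, -0.8]
grip_width: 0.0869
grip_force: 0.0
```

>>> {"name": "move_arm", "arguments": {"motion": "1 1 0 -0.2 0; 1 1 0 -0.2 0"}}

```text
time: 7.27
position: [0.8942, -0.0783, 0.6864]
tool_rot: [0.949, -0.051, 0.312, -0.0]
ft_force: [-0.2, -0.5, 0.5]
grip_width: 0.0871
grip_force: 0.0
```

>>> {"name": "move_arm", "arguments": {"motion": "1 1 0 -0.2 0; 1 1 0 -0.2 0"}}

```text
time: 7.43
position: [0.8965, -0.0804, 0.6979]
tool_rot: [0.943, -0.051, 0.327, 0.0]
ft_force: [-0.3, 0.2, -0.5]
grip_width: 0.0869
grip_force: 0.0
```

>>> {"name": "move_arm", "arguments": {"motion": "1 1 0 -0.2 0; 1 1 0 -0.2 0"}}

```text
time: 7.6
position: [0.8974, -0.0822, 0.711]
tool_rot: [0.938, -0.051, 0.343, 0.001]
ft_force: [-0.1, -0.5, -0.4]
grip_width: 0.0866
grip_force: 0.0
```

```bash
cat >> h.py <<'E'
def to(t):  # normalised shift to world TCP target
    o,M=st();print("shift",(M.T@(np.array(t)-o["position"])/.2).round(3), "dist",np.linalg.norm(np.array(t)-o["position"]).round(3));return o,M
E
python3 - <<'E'
from h import *
o,M=st()
K=np.array([.4953,-.0192,.183]);z=M[:,2]
g=K+.011*z
for s in (0,.12,.3): print(s,g-s*z)
for t in (g-.12*z,g): print((M.T@(t-o["position"])/.2).round(3))
E
```

```text
7.6 [-0.258  0.608  0.219  0.129  1.625  1.476] [ 0.8974 -0.0822  0.711 ] z [ 0.643 -0.037 -0.765] tilt 40.1 x [ 0.76  -0.095  0.643]
0 [ 0.50237135 -0.01960498  0.17458382]
0.12 [ 0.42522936 -0.01518701  0.26639665]
0.3 [ 0.30951636 -0.00856006  0.40411588]
[-3.255 -0.031  0.171]
[-3.255 -0.031  0.771]
```

```bash
cat > fk.py <<'E'
from h import *
from scipy.optimize import least_squares
D=np.array([[.528,1.434,1.181,.6244,.2297],[.238,.941,1.962,.5557,.5925],[.776,.219,2.115,.8196,.5143],[.852,.219,2.011,.8661,.4522],[.797,.218,2.034,.8489,.4985],[.759,.218,2.013,.8461,.5315],[.698,.22,1.909,.8595,.5898],[.635,.218,1.724,.8884,.6688],[.608,.219,1.625,.9012,.711]])
d=.11
def fk(p,q):
    L2,L3,Lt,H=p;a=q[...,0];b=a+q[...,1];c=b+q[...,2]
    return np.stack([L2*np.sin(a)+L3*np.sin(b)+Lt*np.sin(c),H+L2*np.cos(a)+L3*np.cos(b)+Lt*np.cos(c)],-1)
T=np.stack([np.sqrt(D[:,3]**2-d**2),D[:,4]],-1)
s=least_squares(lambda p:(fk(p,D)-T).ravel(),[.45,.4,.25,.35]);p=s.x
if __name__=="__main__":
    print(p,np.abs(s.fun).max())
    tilt=np.radians(40.1)
    for s_ in (0,.05,.08,.1,.12,.15,.18,.22):
        x=.5024-.643*s_;zz=.1746+.765*s_;w=np.array([np.sqrt(x*x-d*d)-p[2]*np.sin(tilt),zz+p[2]*np.cos(tilt)-p[3]])
        D2=w@w;c=(D2-p[0]**2-p[1]**2)/(2*p[0]*p[1])
        q3=np.arccos(np.clip(c,-1,1));q2=np.arctan2(w[0],w[1])-np.arctan2(p[1]*np.sin(q3),p[0]+p[1]*np.cos(q3))
        print(s_,w.round(3),c.round(3),q2.round(3),q3.round(3),(np.pi-tilt-q2-q3).round(3))
E
python3 fk.py
```

```text
[0.63343884 0.4013235  0.38354322 0.2212292 ] 0.07496045405244767
0 [0.243 0.247] -0.87 0.17 2.626 -0.354
0.05 [0.21  0.285] -0.859 0.017 2.605 -0.18
0.08 [0.19  0.308] -0.848 -0.074 2.583 -0.068
0.1 [0.177 0.323] -0.839 -0.134 2.566 0.009
0.12 [0.164 0.339] -0.828 -0.191 2.546 0.087
0.15 [0.144 0.362] -0.808 -0.274 2.512 0.204
0.18 [0.124 0.384] -0.785 -0.352 2.474 0.32
0.22 [0.097 0.415] -0.749 -0.445 2.417 0.47
```

```bash
cat > fk.py <<'E'
from h import *
from scipy.optimize import least_squares
D=np.array([[.528,1.434,1.181,.6244,.2297],[.238,.941,1.962,.5557,.5925],[.776,.219,2.115,.8196,.5143],[.852,.219,2.011,.8661,.4522],[.797,.218,2.034,.8489,.4985],[.759,.218,2.013,.8461,.5315],[.698,.22,1.909,.8595,.5898],[.635,.218,1.724,.8884,.6688],[.608,.219,1.625,.9012,.711]])
d=.111
def fk(p,q):
    L2,L3,Lt,H,A,e=p;a=q[...,0];b=a+q[...,1];c=b+q[...,2]
    return np.stack([A+L2*np.sin(a)+L3*np.sin(b)+e*np.cos(b)+Lt*np.sin(c),H+L2*np.cos(a)+L3*np.cos(b)-e*np.sin(b)+Lt*np.cos(c)],-1)
T=np.stack([np.sqrt(D[:,3]**2-d**2),D[:,4]],-1)
s=least_squares(lambda p:np.r_[(fk(p,D)-T).ravel(),.003*(p-[.45,.4,.25,.35,0,0])],[.45,.4,.25,.35,0,0]);p=s.x
def ik(t,tilt,p=p):
    f=lambda q:np.r_[fk(p,q)-t,(q.sum()-np.pi+tilt)*.3]
    return least_squares(f,[.2,1.8,.6],bounds=([-.75,.22,0],[2.2,2.44,2.65]))
if __name__=="__main__":
    print(p.round(4),np.abs(s.fun).max())
    for tilt in (0,.7):
     for s_ in (0,.05,.08,.1,.12,.15,.18,.22):
        x=.5024-.643*s_;zz=.1746+.765*s_
        r=ik([np.sqrt(x*x-d*d),zz],tilt);print(tilt,s_,r.x.round(2),r.cost**.5)
    for r0 in (.375,.9): r=ik([np.sqrt(r0**2-d*d),.1],0);print(r0,r.x.round(2),r.cost**.5)
E
python3 fk.py
```

```text
[ 5.881e-01  3.922e-01  3.039e-01  2.804e-01 -5.000e-04  1.139e-01] 0.0006866110311424256
0 0 [0.45 1.79 0.9 ] 2.0570046397173626e-15
0 0.05 [0.35 1.83 0.97] 4.871925426410865e-09
0 0.08 [0.29 1.85 1.01] 3.7047125553547815e-09
0 0.1 [0.25 1.85 1.04] 6.159695476667395e-09
0 0.12 [0.2  1.86 1.08] 6.711571372136646e-16
0 0.15 [0.14 1.86 1.13] 8.04557492059037e-15
0 0.18 [0.08 1.87 1.19] 6.881969087672433e-14
0 0.22 [0.   1.86 1.28] 7.79981463512352e-13
0.7 0 [0.35 2.2  0.  ] 0.026093480649321946
0.7 0.05 [0.24 2.27 0.  ] 0.01592542476869863
0.7 0.08 [0.17 2.31 0.  ] 0.008667421587941223
0.7 0.1 [0.12 2.33 0.  ] 0.003329462564252797
0.7 0.12 [0.07 2.35 0.03] 1.700556872642307e-08
0.7 0.15 [-0.04  2.34  0.14] 9.958093232091324e-10
0.7 0.18 [-0.14  2.32  0.26] 2.0895966300749466e-11
0.7 0.22 [-0.27  2.29  0.42] 5.309836140129284e-09
0.375 [0.48 2.16 0.5 ] 1.5544937143225879e-09
0.9 [1.07 0.61 1.46] 4.613850805801246e-13
```

>>> {"name": "move_arm", "arguments": {"motion": "1 -0.5 0 -0.33 0; 1 -0.8 0 -0.33 0; 1 -0.8 0 -0.33 0; 1 -0.8 0 -0.33 0; 1 -0.8 0 -0.33 0; 1 -0.8 0 -0.33 0"}}

```text
time: 8.1
position: [0.7277, -0.0627, 0.6569]
tool_rot: [0.939, -0.051, 0.339, 0.0]
ft_force: [-0.5, 0.4, 0.2]
grip_width: 0.087
grip_force: 0.0
```

>>> {"name": "move_arm", "arguments": {"motion": "1 -0.8 0 0 0; 1 -0.8 0 0 0; 1 -0.8 0 0 0; 1 -0.8 0 0 0; 1 -0.8 0 0 0"}}

```text
time: 8.52
position: [0.6027, -0.0461, 0.5436]
tool_rot: [0.942, -0.052, 0.331, -0.002]
ft_force: [-2.0, -0.3, -2.8]
grip_width: 0.0868
grip_force: 0.0
```

>>> {"name": "move_arm", "arguments": {"motion": "1 -0.8 0 0 0; 1 -0.8 0 0 0; 1 -0.8 0 0 0; 1 -0.8 0 0 0; 1 -0.8 0 0 0"}}

```text
time: 8.93
position: [0.4812, -0.0301, 0.4432]
tool_rot: [0.942, -0.052, 0.333, -0.003]
ft_force: [-1.3, 1.0, -2.4]
grip_width: 0.0871
grip_force: 0.0
```

```bash
python3 - <<'E'
from h import *
o,M=st();z=M[:,2]
print((M.T@(np.array([.4953,-.0192,.183])+.011*z-o["position"])/.2).round(3))
E
```

```text
8.93 [-0.457 -0.158  1.902  0.359  0.793  1.05 ] [ 0.4812 -0.0301  0.4432] z [ 0.627 -0.03  -0.778] tilt 38.9 x [ 0.773 -0.099  0.626]
[-0.766 -0.01   1.11 ]
```

>>> {"name": "move_arm", "arguments": {"motion": "1 -0.766 -0.01 0 0; 1 -0.766 -0.01 0 0; 1 -0.766 -0.01 0 0; 1 -0.766 -0.01 0 0; 1 -0.766 -0.01 0 0; 1 -0.766 -0.01 0 0; 1 -0.766 -0.01 0 0"}}

```text
time: 9.52
position: [0.3755, -0.0195, 0.3577]
tool_rot: [0.938, -0.051, 0.344, 0.003]
ft_force: [0.3, -1.1, 0.5]
grip_width: 0.0871
grip_force: 0.0
```

```bash
python3 - <<'E'
from h import *
o,M=st();z=M[:,2]
print((M.T@(np.array([.4953,-.0192,.183])+.011*z-o["position"])/.2).round(3))
E
```

```text
9.52 [-0.688 -0.302  2.252  0.632  0.695  0.6  ] [ 0.3755 -0.0195  0.3577] z [ 0.644 -0.04  -0.764] tilt 40.2 x [ 0.758 -0.094  0.645]
[-0.109 -0.034  1.108]
```

>>> {"name": "move_arm", "arguments": {"motion": "1 -0.1 -0.03 0.2 0; 1 -0.1 -0.03 0.4 0; 1 -0.1 -0.03 0.5 0; 1 -0.1 -0.03 0.5 0; 1 -0.1 -0.03 0.5 0; 1 -0.1 -0.03 0.5 0"}}

```text
time: 10.02
position: [0.4249, -0.0133, 0.2658]
tool_rot: [0.938, -0.05, 0.342, 0.0]
ft_force: [-0.2, -0.1, 1.4]
grip_width: 0.0869
grip_force: 0.0
```

```bash
python3 - <<'E'
from h import *
o,M=st();z=M[:,2]
print((M.T@(np.array([.4953,-.0192,.183])+.011*z-o["position"])/.2).round(3))
m,p,d=snap("wrist");cv2.imwrite("pics/w1.png",p[...,::-1])
E
```

```text
10.02 [-0.506  0.05   2.36   1.287  0.297 -0.008] [ 0.4249 -0.0133  0.2658] z [ 0.641 -0.035 -0.766] tilt 40.0 x [ 0.761 -0.094  0.641]
[0.006 0.01  0.599]
```

View pics/w1.png

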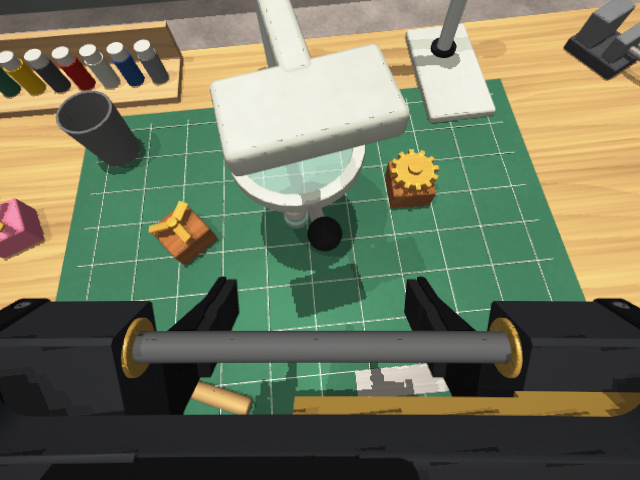

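The wrist view shows the knob at (324,234), midway between the open fingers (225 and 420). The lamp is well above the approach line, so I'll advance.

>>> {"name": "move_arm", "arguments": {"motion": "1 0 0.01 0.15 0; 1 0 0.01 0.3 0; 1 0 0.01 0.4 0; 1 0 0.01 0.5 0; 1 0 0.01 0.5 0; 1 0 0.01 0.5 0; 1 0 0.01 0.5 0; 1 0 0.01 0.5 0"}}

```text
time: 10.73
position: [0.4872, -0.0186, 0.1895]
tool_rot: [0.938, -0.051, 0.342, 0.0]
ft_force: [-0.6, -0.1, 0.5]
grip_width: 0.0871
grip_force: 0.0
```

```bash
python3 - <<'E'
from h import *
o,M=st();z=M[:,2]
print(o["ft_force"],(M.T@(np.array([.4953,-.0192,.183])+.011*z-o["position"])/.2).round(3))
E
```

```text
10.73 [-0.411  0.377  2.338  2.374  0.328 -1.054] [ 0.4872 -0.0186  0.1895] z [ 0.642 -0.036 -0.766] tilt 40.0 x [ 0.76  -0.095  0.643]
[-0.57288568 -0.08874931  0.53977829] [0.01  0.    0.106]
```

>>> {"name": "move_arm", "arguments": {"motion": "1 0.01 0 0.1 0; 1 0.01 0 0.1 0; -1 0.01 0 0.1 0; -1 0.01 0 0.1 0; -1 0.01 0 0.1 0; -1 0.01 0 0.1 0; -1 0.01 0 0.1 0; -1 0.01 0 0.1 0; -1 0.01 0 0.1 0; -1 0.01 0 0.1 0; -1 0.01 0 0.1 0", "newtons": 12}}

```text
time: 11.65
position: [0.5005, -0.0195, 0.1745]
tool_rot: [0.939, -0.051, 0.341, 0.001]
ft_force: [0.3, 0.2, -0.3]
grip_width: 0.0351
grip_force: 0.0
```

```bash
python3 - <<'E'
from h import *
o,M=st();print(o["ft_force"],o["grip_width"],o["grip_force"], "grasp pt",o["position"]-.011*M[:,2])
t=np.array([.486,.199,.183])+.011*M[:,2]
print((M.T@(t-o["position"])/.2).round(3))
E
```

```text
11.65 [-0.394  0.432  2.32   2.472  0.349 -1.141] [ 0.5005 -0.0195  0.1745] z [ 0.641 -0.036 -0.767] tilt 39.9 x [ 0.762 -0.096  0.641]
[ 0.33445639  0.20682389 -0.30818837] 0.035105295642374794 0.0 grasp pt [ 0.49344856 -0.01906094  0.18291929]
[-0.132 -1.081 -0.064]
```

>>> {"name": "move_arm", "arguments": {"motion": "-1 0 0 0 0; -1 0 0 0 0; -1 0 0 0 0; -1 0 0 0 0; -1 0 0 0 0"}}

```text
time: 12.07
position: [0.5005, -0.0195, 0.1745]
tool_rot: [0.939, -0.051, 0.341, 0.001]
ft_force: [-0.5, -1.2, -0.5]
grip_width: 0.0269
grip_force: 12.0
```

>>> {"name": "move_arm", "arguments": {"motion": "-1 -0.007 -0.054 -0.003 0; -1 -0.013 -0.108 -0.006 0; -1 -0.02 -0.162 -0.01 0; -1 -0.026 -0.216 -0.013 0; -1 -0.033 -0.27 -0.016 0; -1 -0.04 -0.324 -0.019 0; -1 -0.046 -0.378 -0.022 0; -1 -0.053 -0.432 -0.026 0; -1 -0.059 -0.486 -0.029 0; -1 -0.066 -0.54 -0.032 0; -1 -0.066 -0.54 -0.032 0"}}

```text
time: 12.98
position: [0.4976, 0.0907, 0.1746]
tool_rot: [0.938, -0.051, 0.342, 0.0]
ft_force: [2.5, 0.4, -3.2]
grip_width: 0.0268
grip_force: 12.0
```

```bash
python3 - <<'E'
from h import *
o,M=st();print(o["ft_force"],o["grip_width"],o["grip_force"], "grasp pt",o["position"]-.011*M[:,2])
t=np.array([.486,.199,.183])+.011*M[:,2]
print((M.T@(t-o["position"])/.2).round(3))
m,p,d=snap("top");cv2.imwrite("pics/t1.png",p[80:330,150:500,::-1].repeat(2,0).repeat(2,1));np.savez("t1.npz",p=p,d=d,P=cloud(m,d))
E
```

```text
12.98 [-0.032  0.437  2.287  3.195  0.281 -1.551] [0.4976 0.0907 0.1746] z [ 0.641 -0.035 -0.766] tilt 40.0 x [ 0.761 -0.095  0.641]
[ 2.49092314  0.44259534 -3.20494286] 0.026815706955477744 11.999651938676834 grasp pt [0.49054749 0.09104201 0.18299826]
[-0.069 -0.535 -0.034]
```

View pics/t1.png

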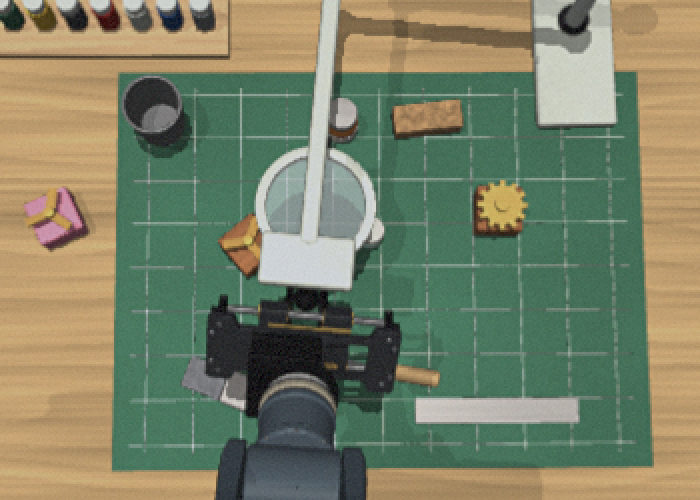

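The magnifier follows the gripper: the lens is now at crop (316,205) and the lamp is clear of the gripper. Continuing to the target.

>>> {"name": "move_arm", "arguments": {"motion": "-1 -0.007 -0.054 -0.003 0; -1 -0.013 -0.108 -0.006 0; -1 -0.02 -0.162 -0.01 0; -1 -0.026 -0.216 -0.013 0; -1 -0.033 -0.27 -0.016 0; -1 -0.04 -0.324 -0.019 0; -1 -0.046 -0.378 -0.022 0; -1 -0.053 -0.432 -0.026 0; -1 -0.059 -0.486 -0.029 0; -1 -0.067 -0.535 -0.033 0; -1 -0.067 -0.535 -0.033 0; -1 -0.067 -0.535 -0.033 0"}}

```text
time: 14.03
position: [0.4929, 0.1971, 0.1745]
tool_rot: [0.938, -0.051, 0.341, 0.001]
ft_force: [1.8, 0.4, -2.5]
grip_width: 0.0267
grip_force: 12.0
```

```bash
cat > chk.py <<'E'
from h import *
import sys
o,M=st();print(o["ft_force"].round(1),o["grip_width"],"grasp pt",(o["position"]-.011*M[:,2]).round(4))
m,p,d=snap("top");P=cloud(m,d);C=p.astype(int)
cv2.imwrite(sys.argv[1],p[80:330,150:500,::-1].repeat(2,0).repeat(2,1))
g=(P[...,2]>.155)&(P[...,2]<.175)&(C.min(-1)>110)&(abs(P[...,0]-.584)<.1)&(abs(P[...,1]-.16)<.1)
Q=P[g][:,:2]
f=lambda c:np.hypot(*(Q-c[:2]).T)
# ring band 55..67 mm: robust fit of centre (soft penalty outside band)
from scipy.optimize import least_squares
r=least_squares(lambda c:np.clip(f(c)-.067,0,None)+np.clip(.055-f(c),0,None),[.584,.16],loss="soft_l1",f_scale=.002)
print("n",len(Q),"lens",r.x.round(4),r.cost,"circ",cv2.minEnclosingCircle(Q.astype(np.float32)))
L=P[(abs(P[...,2]-.311)<.012)&(C.min(-1)>110)&(P[...,0]>.58)&(P[...,0]<.84)&(abs(P[...,1]-.1)<.12)]
vx,vy,x0,y0=cv2.fitLine(L[:,:2].astype(np.float32),cv2.DIST_HUBER,0,.01,.01).ravel()
if vx<0:vx,vy=-vx,-vy
print("link dir",vx,vy,"pt",x0,y0)
E=P[(P[...,2]>.335)&(P[...,2]<.36)&(abs(P[...,0]-.86)<.06)&(abs(P[...,1]-.05)<.05)]
print("elbow",cv2.minEnclosingCircle(E[:,:2].astype(np.float32)),len(E))
t=(P[...,0]-.584)**2+(P[...,1]-.161)**2<.04**2
h=t&(P[...,2]>.05)&(P[...,2]<.075);print("prop seen",h.sum(),cv2.minEnclosingCircle(P[h][:,:2].astype(np.float32)) if h.any() else "")
E
python3 chk.py pics/t2.png
```

```text
14.03 [ 0.295  0.461  2.179  4.09   0.277 -2.174] [0.4929 0.1971 0.1745] z [ 0.641 -0.037 -0.767] tilt 39.9 x [ 0.762 -0.096  0.641]
[ 1.8  0.4 -2.5] 0.026712824518550515 grasp pt [0.4859 0.1975 0.1829]
n 2056 lens [0.586 0.173] 0.043644739915771086 circ ((0.5951012372970581, 0.15905340015888214), 0.06751930713653564)
link dir 0.9340347 -0.3571822 pt 0.7078365 0.11547977
elbow ((0.8726205229759216, 0.035057682543992996), 0.03618030250072479) 536
prop seen 0
```

View pics/t2.png

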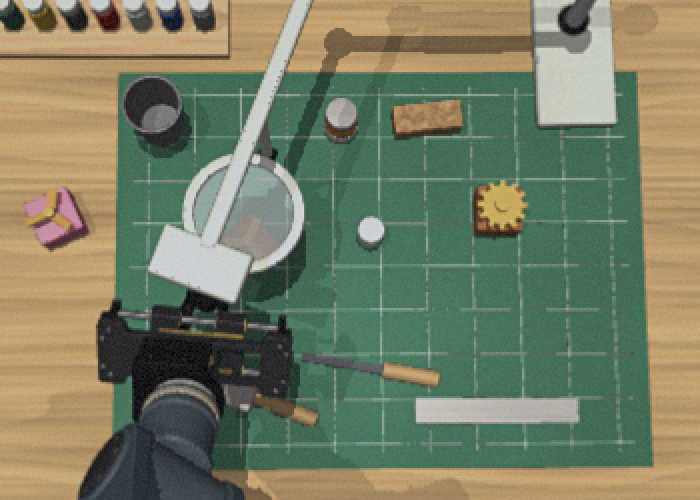

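```bash
cat > chk2.py <<'E'
from h import *
from scipy.optimize import least_squares
m,p,d=snap("top");P=cloud(m,d);C=p.astype(int)
K,Dc=np.array(m["mtx"]),np.array(m["D"])
def ray(u,v,z):
    n=cv2.undistortPoints(np.array([[[u,v]]],float),K,Dc).ravel();r=att(m)@[n[0],n[1],1];o=np.array(m["position"]);return o+r*(z-o[2])/r[2]
print("pix est",ray(272,186.2,.164))
def proj(X):
    Rm=att(m).T;return cv2.projectPoints(X,cv2.Rodrigues(Rm)[0],-Rm@np.array(m["position"]),K,Dc)[0].reshape(-1,2)
# score: bright ring band (57..66 mm) vs mat outside (68..74) and glass inside (48..54), at z=.166
g=cv2.GaussianBlur(p,(3,3),0).astype(float)[...,0]   # red: white ring high, green mat/glass low
a=np.linspace(0,2*np.pi,180,endpoint=False)
def samp(c,r):
    q=proj(np.stack([c[0]+r*np.cos(a),c[1]+r*np.sin(a),0*a+.166],-1)).astype(np.float32)
    return cv2.remap(g.astype(np.float32),q[:,0:1],q[:,1:2],cv2.INTER_LINEAR).ravel()
def score(c):
    s=np.minimum(samp(c,.061),200)-.5*np.minimum(samp(c,.0715),200)-.5*np.minimum(samp(c,.0505),200);return np.median(s)+s.mean()
b=max(((score((x,y)),x,y) for x in np.arange(.57,.61,.001) for y in np.arange(.14,.185,.001)));print("ring score",b)
E
python3 chk2.py; python3 - <<'E'
import sys;exec(open('chk2.py').read().split("b=max")[0]) if 0 else None
E
```

```text
pix est [0.59392867 0.15723985 0.164     ]
ring score (np.float32(161.55447), np.float64(0.595), np.float64(0.15900000000000003))
```

```bash
python3 - <<'E'
from h import *
m,p,d=snap("wrist");cv2.imwrite("pics/w2.png",p[...,::-1])
E
```

```text
(no output)
```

View pics/w2.png

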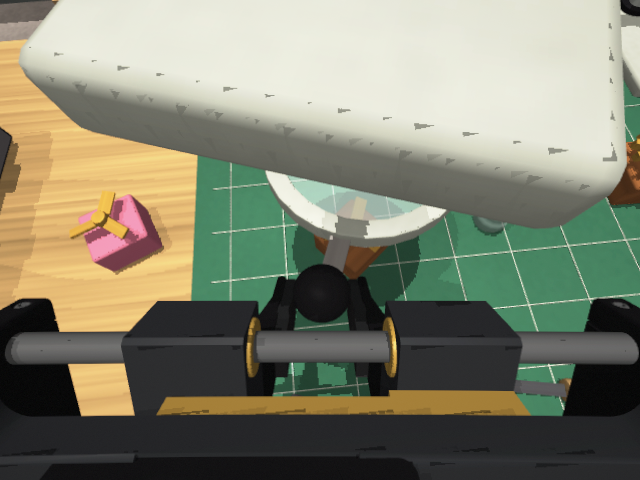

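The knob at (322,293) is still between the pads, but it looks shifted towards the lens side. I'll measure that offset.

```bash
python3 - <<'E'
from h import *
m=robot.camera_model("wrist");n=cv2.undistortPoints(np.array([[[322.,293.]]]),np.array(m["mtx"]),np.array(m["D"])).ravel()
r=att(m)@[n[0],n[1],1];c=np.array(m["position"]);K=c+r*(.183-c[2])/r[2]
o,M=st();print("knob",K,"in tool from grasp",(M.T@(K-o["position"])+[0,0,.011]).round(4))
E
```

```text
14.18 [ 0.295  0.46   2.18   4.09   0.276 -2.174] [0.4925 0.1967 0.1745] z [ 0.64  -0.037 -0.767] tilt 39.9 x [ 0.762 -0.096  0.641]
knob [0.49535608 0.1957179  0.183     ] in tool from grasp [0.0077 0.0005 0.0063]
```

>>> {"name": "move_arm", "arguments": {"motion": "0.1 0 0 0 0; 0.1 0 0 0 0; 0.1 0 0 0 0; 0.1 0 0 0 0; 0.1 0.02 0 0.016 0; 0.1 0.042 0.002 0.035 0; 0.1 0.042 0.002 0.035 0; -1 0.042 0.002 0.035 0; -1 0.042 0.002 0.035 0; -1 0.042 0.002 0.035 0; -1 0.042 0.002 0.035 0; -1 0.042 0.002 0.035 0", "newtons": 25}}

```text
time: 15.18
position: [0.5034, 0.1959, 0.1746]
tool_rot: [0.939, -0.051, 0.341, 0.001]
ft_force: [0.3, -0.7, -1.6]
grip_width: 0.0264
grip_force: 25.0
```

>>> {"name": "move_arm", "arguments": {"motion": "-1 0 0 0 0; -1 0 0 0 0; -1 0 0 0 0; -1 0 0 0 0"}}

```text
time: 15.52
position: [0.5034, 0.1959, 0.1746]
tool_rot: [0.939, -0.051, 0.341, 0.001]
ft_force: [-0.6, -0.7, -1.8]
grip_width: 0.0261
grip_force: 25.0
```

```bash
sed -i 's/^print("pix est.*$//' chk2.py; python3 chk2.py; python3 - <<'E'
from h import *
o,M=st();print(o["grip_width"],o["grip_force"],"grasp",(o["position"]-.011*M[:,2]).round(4),(M.T@np.array([-.0105,.0026,0])/.2).round(4))
E
```

```text
ring score (np.float32(160.13861), np.float64(0.595), np.float64(0.15800000000000003))
15.57 [ 0.283  0.465  2.159  4.112  0.263 -2.207] [0.5034 0.1959 0.1746] z [ 0.641 -0.037 -0.767] tilt 39.9 x [ 0.762 -0.096  0.641]
0.026308386609511698 24.988091681152582 grasp [0.4964 0.1963 0.183 ] [-0.0412 -0.0079 -0.0341]
```

>>> {"name": "move_arm", "arguments": {"motion": "-1 -0.01 -0.003 -0.009 0; -1 -0.021 -0.005 -0.017 0; -1 -0.032 -0.007 -0.026 0; -1 -0.043 -0.01 -0.035 0; -1 -0.043 -0.01 -0.035 0; -1 -0.043 -0.01 -0.035 0; -1 -0.043 -0.01 -0.035 0"}}

```text
time: 16.15
position: [0.4934, 0.1986, 0.1748]
tool_rot: [0.938, -0.052, 0.342, 0.001]
ft_force: [4.0, -4.0, -2.9]
grip_width: 0.0264
grip_force: 25.0
```

```bash
python3 chk2.py; python3 chk.py pics/t3.png|grep -v elbow; python3 - <<'E'
from h import *
m,p,d=snap("wrist");cv2.imwrite("pics/w3.png",p[...,::-1])
E
```

```text
ring score (np.float32(161.39429), np.float64(0.584), np.float64(0.16000000000000003))
16.2 [ 0.3    0.461  2.176  4.105  0.278 -2.184] [0.4934 0.1987 0.1747] z [ 0.642 -0.037 -0.766] tilt 40.0 x [ 0.761 -0.097  0.642]
[ 4.4 -2.9 -4.5] 0.026485965489400434 grasp pt [0.4863 0.1991 0.1832]
n 2059 lens [0.5772 0.1747] 0.043663652949690004 circ ((0.5845914483070374, 0.1607474386692047), 0.06704317778348923)
link dir 0.931259 -0.36435798 pt 0.70840126 0.11220729
prop seen 0
```

View pics/w3.png

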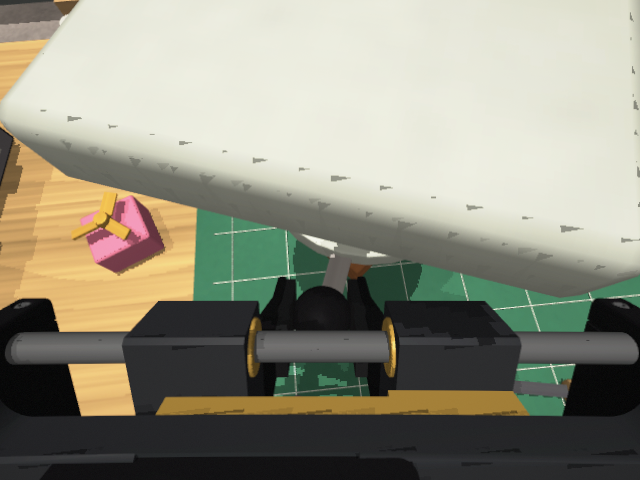

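The ring measures at (0.584, 0.1605) against the hub at (0.584, 0.161), and the knob is seated between the pads. Next: release, then back off horizontally.

>>> {"name": "move_arm", "arguments": {"motion": "1 0 0 0 0; 1 0 0 0 0; 1 0 0 0 0; 1 0 0 0 0; 1 0 0 0 0; 1 0 0 0 0; 1 0 0 0 0; 1 0 0 0 0; 1 0 0 0 0; 1 0 0 0 0"}}

```text
time: 17.13
position: [0.4928, 0.199, 0.1746]
tool_rot: [0.939, -0.051, 0.341, 0.001]
ft_force: [0.6, -0.9, -0.3]
grip_width: 0.083
grip_force: 0.0
```

>>> {"name": "move_arm", "arguments": {"motion": "1 -0.04 0 -0.03 0; 1 -0.08 0.01 -0.065 0; 1 -0.12 0.015 -0.1 0; 1 -0.16 0.02 -0.13 0; 1 -0.2 0.025 -0.165 0; 1 -0.24 0.03 -0.2 0; 1 -0.24 0.03 -0.2 0; 1 -0.24 0.03 -0.2 0; 1 -0.24 0.03 -0.2 0"}}

```text
time: 17.88
position: [0.4308, 0.1993, 0.1746]
tool_rot: [0.938, -0.051, 0.342, 0.001]
ft_force: [0.1, -0.4, 0.0]
grip_width: 0.0866
grip_force: 0.0
```

```bash
python3 chk2.py; python3 chk.py pics/t4.png|grep -v elbow
```

```text
ring score (np.float32(164.26913), np.float64(0.584), np.float64(0.16100000000000003))
17.93 [ 0.364  0.436  2.297  3.983  0.359 -1.997] [0.431  0.1993 0.1746] z [ 0.642 -0.036 -0.766] tilt 40.0 x [ 0.761 -0.096  0.642]
[-0.2 -0.9 -0.8] 0.08684637378527713 grasp pt [0.4239 0.1997 0.183 ]
n 2049 lens [0.578  0.1747] 0.043584166345395185 circ ((0.5849008560180664, 0.16065870225429535), 0.06754150986671448)
link dir 0.9313402 -0.3641502 pt 0.7086328 0.11211333
prop seen 0
```

View pics/t4.png

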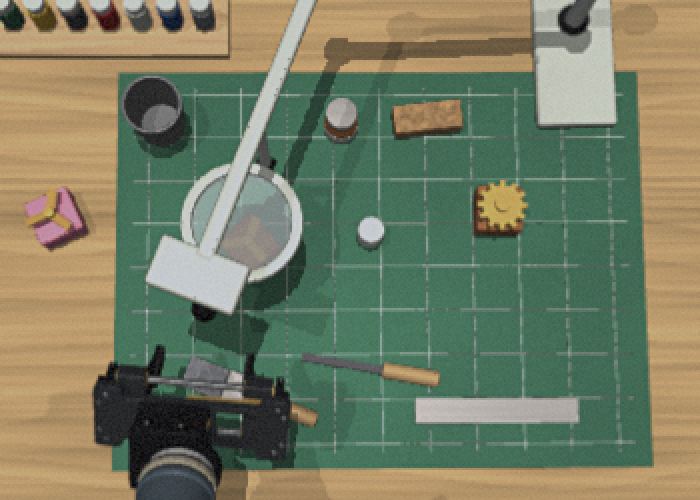

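The lens, at crop (242,222), stands at (0.584, 0.161), directly over the propeller hub. Its apparent offset in the picture is only parallax. The gripper is clear of the knob and touching nothing, so I'm handing in.

```bash
python3 -c "from h import *;print(robot.hand_in())"
```

```text
the job is handed in; nothing more can be done
None
```

The magnifier now stands with its glass centred over the brass propeller to within about 1 mm by the top camera; I moved it only by the ball knob, let go, and handed the job in at about 18 s.

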